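# Sweep the cookie cutters into the tray

### The arm

A 6-joint arm with a two-finger parallel gripper is mounted at the origin on a cart in front of the work surface, level with it; the furniture and walls round the work are solid. World frame = base frame: x ahead of the robot, y to its left, z up, the work surface at z = 0. Lengths are in mm, angles in rad, forces in N, time in s.
With the tool pointing down it reaches from about 275 to 825 mm from the base axis. Payload 5.2 kg.
Tool frame: the origin (TCP) lies at the very end of the fingers, on their centre line; the grasp point (between the pads) lies 19 mm behind it; z points along the fingers, y is the line along which they close (so a half turn about z gives the same grasp; the last joint's range is limited). The gripper opens to 93 mm and grips with 3 to 60 N. Pads are 15 mm wide; open, the fingers measure 128 mm over their backs; the gripper's body (75 mm by 188 mm) begins 65 mm behind the grasp point.
Start: joints at [-0.203, 0.259, 1.535, -0, 1.348, -0.203], TCP at [550.005, 0.023, 218.653] pointing down, gripper open.
Joint ranges: [-3.14, 3.14], [-0.91, 2.08], [0.19, 2.58], [-1.22, 4.36], [0.22, 2.71], [-3.12, 3.12]. Speed limits (rad/s): [2.57, 2.57, 3.14, 3.14, 3.14, 3.14].

### API

Orientations are given as [roll, pitch, yaw] about the fixed x, y, z axes, in that order (R = Rz(yaw) Ry(pitch) Rx(roll)).
In Python, from bench import robot gives the robot as it stands. The module is installed in compiled form; this text tells all that it offers. Calls block until the motion is done:
- robot.move_ptp(position, orientation): joint-space move of the TCP to a pose.
- robot.move_linear(position, ori=None, speed=150, f_stop=None): straight line of the TCP; ori=None keeps the orientation; speed is the mean speed in mm/s. With f_stop (N) it stops when the force on the tool has changed by that much, and returns True; else False.
- robot.move_j(angles): joint-space move.
- robot.move_gripper(opening): opening from 0.0 (shut) to 1.0 (fully open); the grip force is fixed at half the most; returns when the fingers have stopped.
- robot.sleep(seconds).
- robot.inverse_kinematics(position, orientation): joint angles nearest the present ones, or None.
- robot.get_image(name): name is "scene" or "side" or "wrist"; returns a dict with "img" (384x512x3 uint8, blue, green, red), "fovy" (degrees; the focal length in pixels is half the picture's height over the tangent of half this angle, whatever the lens; pixels are square), "cx", "cy" (the principal point, pixels), "eye" and "orientation" of the camera in the world. Camera axes: x right, y down, z forward; pixel columns grow to the right and rows downward; lengths in mm; the calibration is good to about 2 mm. The wrist camera is an equidistant fisheye: a pixel r from the principal point sees the ray r / f radians off the axis. A picture is of the moment at which its call begins. There is no depth.
A pose or a line that the arm cannot do raises robot.MotionError and nothing moves.
- robot.hand_in(): hands the job in; it is judged then, once.
Readings, each from a call of its own:
- robot.current_t(): time.
- robot.current_qpos(): joint angles.
- robot.current_joint_vel(): joint speeds.
- robot.current_joint_efforts(): joint torques, N m.
- robot.current_tcp_pos(): TCP position.
- robot.current_eef_rot(): TCP orientation.
- robot.current_contact_force(): force on the tool from outside, world axes, zero at the start.
- robot.current_ft_torque(): the same for the moment, N m.
- robot.current_gripper_width(): opening from 0.0 (shut) to 1.0 (fully open).
- robot.current_finger_force(): force on a finger pad.
Only numpy, scipy, OpenCV 4.12 (cv2) and the standard library are available. Lean on these libraries where they do the work, as an engineer would, in place of code of your own. Each camera call takes 0.05 s, during which the arm holds its last target. There are 200 camera calls.

### The job

Tidy up after baking: with the fingers, sweep the three star-shaped cookie cutters along the worktop and through the open side of the low dark metal tray, until all three lie flat and wholly inside it. Only push them, do not lift any of them, and leave the kitchen timer, the small pot, the garlic bulb and the teaspoon where they are.

Things in the scene. Friction and masses are not known exactly. Their poses are not given: they have to be found in the camera images.
- tray: Low dark metal tray, fixed, at the robot's right, its open side facing roughly +y. Origin: middle of its underside; own x from the open side (-x) to the back wall (+x), z up. Floor 2 mm thick, x -85 to +85 mm, inside y -110 to +110 mm; a ramp rises to it from the worktop over x -101 to -85 mm. Three walls 4 mm thick, 30 mm high with their rolled rim.
- cutter_near: Loose star-shaped tin cookie cutter, an open thin-walled outline with rounded points, bare metal, 59 mm across (no part over 31 mm from its middle), 20 mm high, about 30 g, lying flat on the worktop; slides easily and stays put against a closed finger that pushes it square on. Origin: middle of its underside, z up. At the start the one nearest the tray.
- cutter_mid: Loose star-shaped tin cookie cutter, an open thin-walled outline with rounded points, bare metal, 59 mm across (no part over 31 mm from its middle), 20 mm high, about 30 g, lying flat on the worktop; slides easily and stays put against a closed finger that pushes it square on. Origin: middle of its underside, z up. At the start the middle one of the three.
- cutter_far: Loose star-shaped tin cookie cutter, an open thin-walled outline with rounded points, bare metal, 59 mm across (no part over 31 mm from its middle), 20 mm high, about 30 g, lying flat on the worktop; slides easily and stays put against a closed finger that pushes it square on. Origin: middle of its underside, z up. At the start the one farthest from the tray.
- timer: Loose wind-up kitchen timer, cream over a red foot, 62 mm in diameter, 61 mm high, standing beside the cutters. Origin: middle of its underside. Leave it alone.
- pot: Loose small round closed pot with a cream lid, 63 mm in diameter, 34 mm high, standing beside the cutters. Origin: middle of its underside. Leave it alone.
- garlic: Loose garlic bulb, 60 mm wide, 58 mm high, standing beside the cutters. Origin: middle of its underside. Leave it alone.
- spoon: Loose metal teaspoon, 130 x 26 x 11 mm, lying beside the cutters. Origin: middle of its underside, x along its length. Leave it alone.

How it is judged (in metres and radians):
At the end, for the whole second after the job is handed in: All three cutters lie flat and still on the tray's floor between its walls, each with its middle at least 25 mm inside the floor's front edge; the timer, pot, garlic and spoon are within 30 mm of where they started (x of cutter_near in the frame of tray between -0.06 and 0.085 m and y of cutter_near in the frame of tray between -0.11 and 0.11 m and height (world z) of each of cutter_near, cutter_mid, cutter_far below 0.012 m and angle between each of cutter_near, cutter_mid, cutter_far's own z axis and vertical below 0.3 rad and linear speed of each of cutter_near, cutter_mid, cutter_far below 0.02 m/s and x of cutter_mid in the frame of tray between -0.06 and 0.085 m and y of cutter_mid in the frame of tray between -0.11 and 0.11 m and x of cutter_far in the frame of tray between -0.06 and 0.085 m and y of cutter_far in the frame of tray between -0.11 and 0.11 m and distance of each of timer, pot, garlic, spoon from where it was at the start of the episode below 0.03 m); the robot touches nothing.
It fails at once if a cutter is lifted more than 18 mm off the worktop (height (world z) of any of cutter_near, cutter_mid, cutter_far above 0.018 m).
It fails at once if the timer, pot, garlic or spoon is moved more than 30 mm or knocked over (distance of any of timer, pot, garlic, spoon from where it was at the start of the episode above 0.03 m or angle between any of timer, pot, garlic's own z axis and vertical above 0.6 rad).
It also fails if it takes over 72 s, if anything falls off the work surface, if the arm or the gripper's body presses on something with over 40 N, if the wrist force passes 120 N, or if a joint passes its speed limit or range.

## Working session

There is one attempt and no reset: what is moved stays moved. The work goes in short steps, each a Python script; the robot and the scene stay as the last script left them, time stands still between calls to the robot, and variables do not carry over. Pictures are saved under pics/ and viewed, at most 13 in all, crops included, and the job is handed in when it is done.

```bash
mkdir -p pics; cat > h.py <<'E'
import numpy as np, cv2
from bench import robot
from scipy.spatial.transform import Rotation as R
def rot(o):
    o=np.array(o,float)
    return o if o.shape==(3,3) else (R.from_euler('xyz',o).as_matrix() if o.size==3 else R.from_quat(o).as_matrix())
def ray2plane(d,u,v,z,fish=False):
    f=d["img"].shape[0]/2/np.tan(np.radians(d["fovy"])/2)
    a=np.array([(u-d["cx"])/f,(v-d["cy"])/f])
    if fish:
        r=np.hypot(*a); c=np.array([*(a/r*np.sin(r) if r>0 else a),np.cos(r)])
    else: c=np.array([*a,1.])
    w=rot(d["orientation"])@c; e=np.array(d["eye"],float)
    return (e+w*(z-e[2])/w[2])[:2]
def topdown(d,z,x0,x1,y0,y1,fish=False):
    """rectified map, 1px=1mm: row = x1-x, col = y1-y"""
    f=d["img"].shape[0]/2/np.tan(np.radians(d["fovy"])/2)
    X,Y=np.meshgrid(np.arange(x1,x0,-1.),np.arange(y1,y0,-1.),indexing='ij')
    P=np.stack([X,Y,np.full_like(X,z)],-1)-np.array(d["eye"],float)
    c=P@rot(d["orientation"])
    if fish:
        n=np.hypot(c[...,0],c[...,1]); t=np.arctan2(n,c[...,2]); k=t/np.maximum(n,1e-9)
    else: k=1/c[...,2]
    return cv2.remap(d["img"],(c[...,0]*k*f+d["cx"]).astype(np.float32),(c[...,1]*k*f+d["cy"]).astype(np.float32),cv2.INTER_LINEAR)
E
python3 - <<'E'
from h import *
ims=[]
for n in("scene","side","wrist"):
    d=robot.get_image(n); ims.append(d["img"]); print(n,d["fovy"],d["cx"],d["cy"],d["eye"],d["orientation"])
    np.save(n+".npy",d,allow_pickle=True)
    cv2.imwrite(f"pics/{n}0.png",d["img"])
print(robot.current_eef_rot(),robot.current_t())
E
```

```text
scene 50.820213990642195 252.61871898281987 179.76084578436945 [ -13.67370707 -587.07002162  425.42468236] [-2.02063074 -0.02236573 -0.70912723]
side 45.71097027194412 260.00216363759125 194.5924719653228 [331.45951342 804.38790987 643.76592673] [-2.20669052 -0.0050267  -2.9333566 ]
wrist 65.70646984690485 256.4377938799041 191.6967287729098 [550.46091391  65.56925322 383.16748228] [2.89585352e+00 1.07295567e-03 3.29817717e-04]
[-3.14024381e+00 -2.85708450e-04  1.57074368e+00] 0.15
```

View pics/scene0.png

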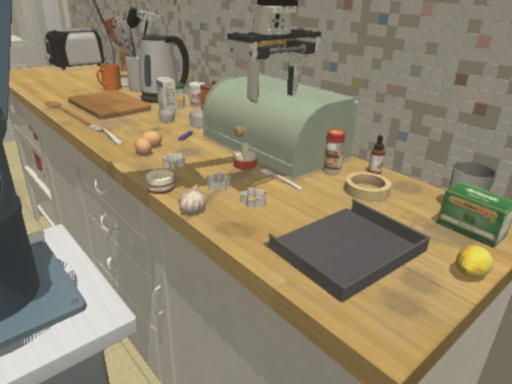

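View pics/wrist0.png

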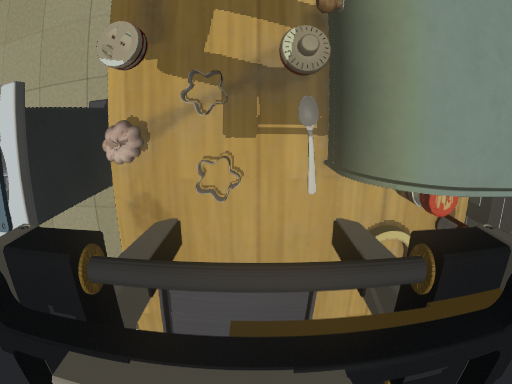

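Wrist view: right is +x and up is +y. There are two stars at about (205,92) and (218,177), the timer (305,48), spoon (310,140), pot (121,45) and garlic (123,142), with the bread bin on the right. The scene view shows a third star and the tray. Next I'll rectify the views.

```bash
python3 - <<'E'
from h import *
L=lambda n:np.load(n+".npy",allow_pickle=True).item()
x0,x1,y0,y1=300,700,-420,380
o=[]
for n,z in(("side",20),("scene",20)):
    t=topdown(L(n),z,x0,x1,y0,y1)
    for y in range(-400,400,100):cv2.line(t,(y1-y,0),(y1-y,400),(0,255,255) if y==0 else (255,200,0),1)
    for x in range(300,700,100):cv2.line(t,(0,x1-x),(800,x1-x),(255,200,0),1)
    o.append(t)
o=np.vstack(o)[:, :]
cv2.imwrite("pics/td.png",cv2.resize(o,(600,600)) if 0 else o[:800])
o=cv2.resize(o,(600,600),interpolation=cv2.INTER_AREA);cv2.imwrite("pics/td.png",o)
E
```

```text
(no output)
```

View pics/td.png

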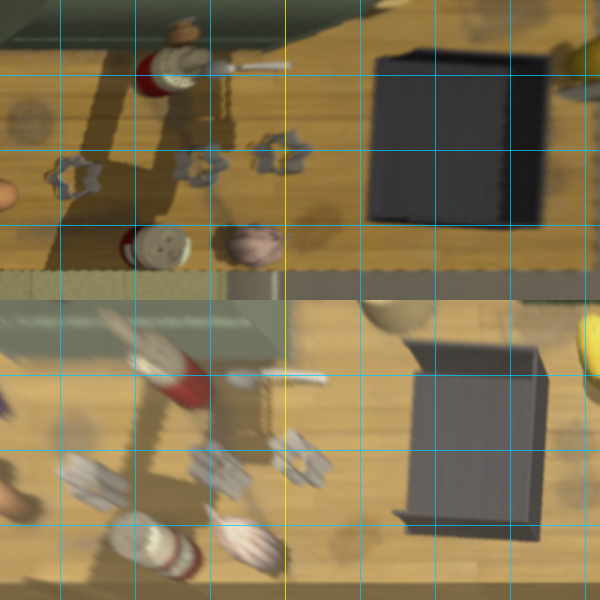

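View pics/side0.png

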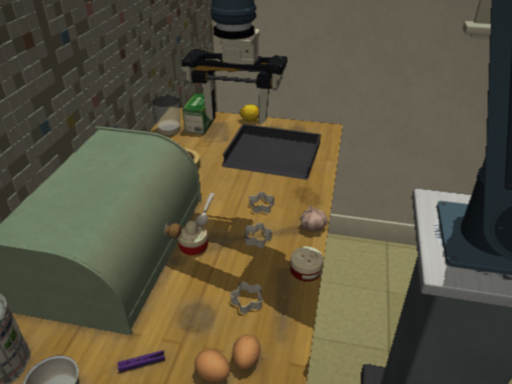

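Rectified at z=20, the stars lie near (496,3), (480,111) and (463,280). The tray spans roughly x 385–610 and y -120 to -350, rotated slightly. I'll raise the wrist for one accurate view and compute the tray corners.

```bash
python3 - <<'E'
from h import *
D=[-np.pi,0,np.pi/2]
robot.move_ptp([480,110,330],D); robot.move_gripper(0.11)
print(robot.current_t(),robot.current_gripper_width())
d=robot.get_image("wrist"); np.save("wrist1.npy",d,allow_pickle=True)
x0,x1,y0,y1=330,680,-100,400
t=topdown(d,20,x0,x1,y0,y1,True)
for y in range(0,400,100):cv2.line(t,(y1-y,0),(y1-y,8),(0,0,255),1)
cv2.imwrite("pics/td1.png",cv2.resize(t,(800,560)))
# stars: unsaturated pixels
hsv=cv2.cvtColor(t,cv2.COLOR_BGR2HSV)
m=((hsv[...,1]<75)).astype(np.uint8)*255
m=cv2.morphologyEx(m,cv2.MORPH_CLOSE,np.ones((5,5)))
for c in cv2.findContours(m,cv2.RETR_EXTERNAL,cv2.CHAIN_APPROX_NONE)[0]:
    a=cv2.contourArea(c)
    if 150<a<9000:
        (u,v),r=cv2.minEnclosingCircle(c); print("xy",round(x1-v),round(y1-u),"r",round(r),"A",a)
# tray: dark mask in side & scene, topdown at z=0
for n,z in(("side",30),("scene",30),("scene",2)):
    e=np.load(n+".npy",allow_pickle=True).item()
    t=topdown(e,z,330,700,-400,-60); h=cv2.cvtColor(t,cv2.COLOR_BGR2HSV)
    m=((h[...,1]<70)&(h[...,2]<115)).astype(np.uint8)
    m=cv2.morphologyEx(m,cv2.MORPH_OPEN,np.ones((5,5)))
    c=max(cv2.findContours(m,cv2.RETR_EXTERNAL,cv2.CHAIN_APPROX_NONE)[0],key=cv2.contourArea)
    p=cv2.approxPolyDP(c,6,True)[:,0]; print(n,z,[(int(700-v),int(-60-u)) for u,v in p])
E
```

```text
2.225 0.10750703488188977
xy 467 278 r 28 A 246.5
xy 492 -2 r 30 A 294.5
xy 484 94 r 29 A 169.0
xy 481 -43 r 70 A 5176.0
xy 616 40 r 60 A 1353.0
side 30 [(617, -111), (407, -97), (398, -318), (619, -334), (629, -164)]
scene 30 [(629, -173), (594, -194), (577, -184), (409, -175), (406, -163), (381, -173), (371, -344), (579, -356), (618, -342)]
scene 2 [(674, -143), (637, -166), (627, -156), (438, -145), (436, -132), (408, -144), (398, -326), (623, -339), (663, -325)]
```

View pics/td1.png

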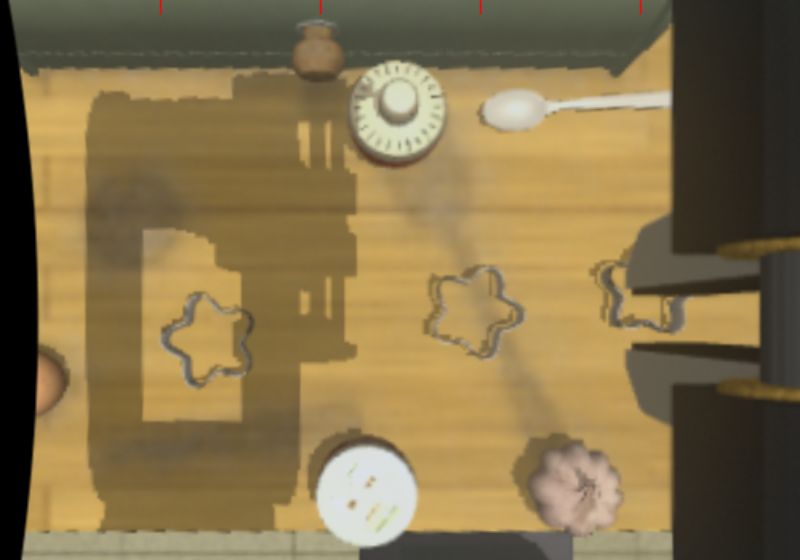

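Stars: far (468,270), mid (485,103), near (494,-3). The tray origin is about (516,-240), with its x axis along (-0.057,-0.998). I'll push the near star first, towards the +x side lane.

```bash
cat >> h.py <<'E'
O=np.array([516,-240.]); ex=np.array([-.057,-.998]); ey=np.array([.998,-.057])
Z=7
def push(c,tx,ty,back=46,stop=1.,lift=True,speed=110,off=34):
    c=np.array(c,float); g=O+ex*tx+ey*ty; d=(g-c)/np.linalg.norm(g-c)
    ori=[-np.pi,0,np.arctan2(-d[1],-d[0])]
    s=c-d*back; e=c+(g-c)*stop-d*off
    robot.move_ptp([*s,80],ori); robot.move_linear([*s,Z],speed=120)
    r=robot.move_linear([*e,Z],speed=speed,f_stop=25)
    print("push",s,e,r,robot.current_tcp_pos(),robot.current_t())
    if lift: b=np.array(robot.current_tcp_pos()[:2])-d*15; robot.move_linear([*b,Z]); robot.move_linear([*b,110])
def snap(name,n="scene"):
    d=robot.get_image(n); cv2.imwrite(f"pics/{name}.png",d["img"]); return d
E
python3 - <<'E'
from h import *
robot.move_linear([470,60,120],speed=250)
push([494,-3],25,73)
snap("n1")
print(robot.current_t())
E
```

```text
push [478.76172863  40.40270828] [ 576.16592986 -237.03073736] False [ 576.12056251 -236.74506904    7.04184637] 7.325
8.4583
```

View pics/n1.png

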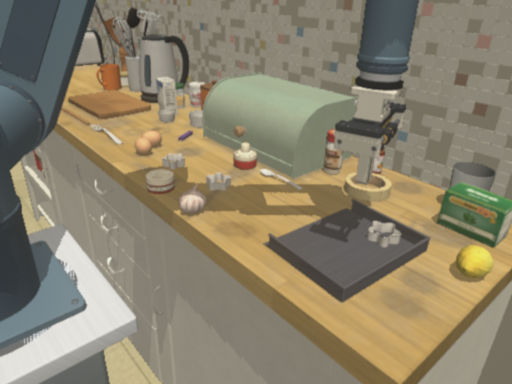

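The near star is inside the tray at pixel (384,234). Now the mid star.

```bash
python3 - <<'E'
from h import *
p=robot.current_tcp_pos(); 
push([485,103],25,-73)
d=snap("n2")
for uv in [(384,234)]:
    q=ray2plane(d,*uv,12)-O; print("near tray xy",q@ex,q@ey)
print(robot.current_t())
E
```

```text
push [490.43417598 148.67789106] [ 445.73756486 -227.02708052] False [ 445.75950351 -226.84042724    7.00491725] 14.225
near tray xy 26.340279055212605 78.55275195457935
15.3583
```

View pics/n2.png

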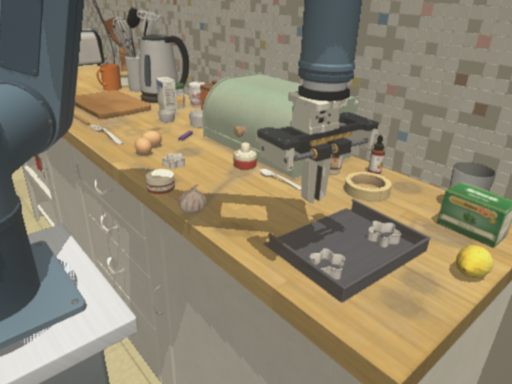

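The mid star is in the tray at about (327,262). Next I'll push the far star halfway, then look.

```bash
python3 - <<'E'
from h import *
push([468,270],15,2,stop=0.55)
p=robot.current_tcp_pos(); robot.move_linear([p[0],p[1]+90,200],speed=250)
d=snap("n3")
q=ray2plane(d,327,262,12)-O; print("mid tray xy",q@ex,q@ey, robot.current_t())
w=robot.get_image("wrist"); t=topdown(w,20,350,650,-150,250,True)
s=topdown(robot.get_image("side"),20,350,650,-150,250)
cv2.imwrite("pics/n4.png",np.vstack([t,s]))
E
```

```text
push [463.71373093 315.79986788] [491.85943808  15.05587626] False [491.76847614  15.34525478   6.98910135] 20.9333
mid tray xy 22.810322127133098 -71.17212251771906 22.725
```

View pics/n4.png

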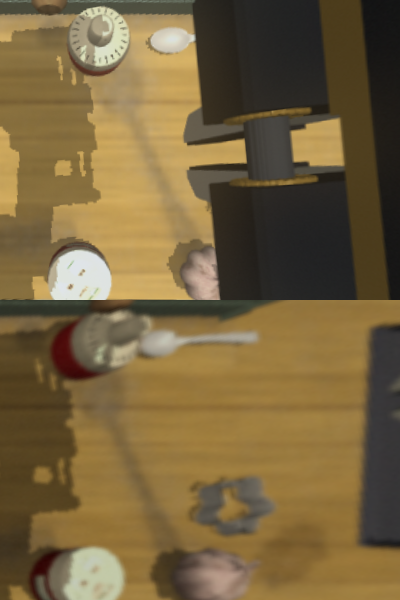

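View pics/n3.png

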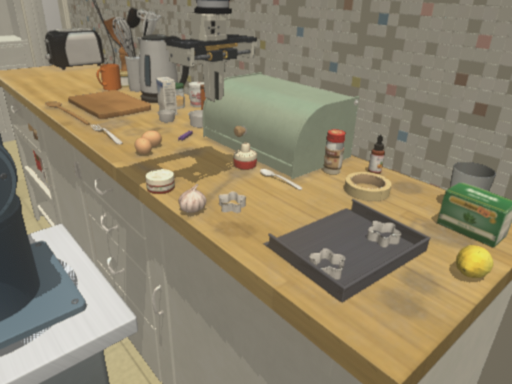

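The far star slid about 45 mm towards -x and now lies near (445,10), close to the garlic. The garlic is unmoved. I'll cross-check with scene pixel (232,202), push straight past the garlic first, then look again.

```bash
cat >> h.py <<'E'
def seg(c,g,back=46,off=34,Z=7):
    c=np.array(c,float); g=np.array(g,float); d=(g-c)/np.linalg.norm(g-c)
    ori=[-np.pi,0,np.arctan2(-d[1],-d[0])]; s=c-d*back; e=g-d*off
    robot.move_ptp([*s,80],ori); robot.move_linear([*s,Z],speed=120)
    r=robot.move_linear([*e,Z],speed=90,f_stop=25)
    b=np.array(robot.current_tcp_pos()[:2])-d*15; robot.move_linear([*b,Z]); robot.move_linear([*b,110])
    print("seg",r,b,robot.current_t())
E
python3 - <<'E'
from h import *
d=robot.get_image("scene"); c=ray2plane(d,232,203,10); print(c, "garlic",ray2plane(d,193,203,25))
c=(c+np.array([445,8]))/2; print(c)
seg(c,[c[0]+6,-80])
p=robot.current_tcp_pos(); robot.move_linear([p[0],p[1]+60,200],speed=250)
a=robot.get_image("scene"); s=topdown(robot.get_image("side"),20,350,650,-250,150)
cv2.imwrite("pics/n5.png",np.hstack([cv2.resize(s,(400,300)),a["img"][130:330,140:440][:,:300].repeat(1,0) if 0 else cv2.resize(a["img"][130:330,140:440],(400,300))]))
E
```

```text
[446.09444044   1.27376637] garlic [367.68247116  28.89041359]
[445.54722022   4.63688319]
seg False [447.88129695 -30.73582157] 26.5833
```

View pics/n5.png

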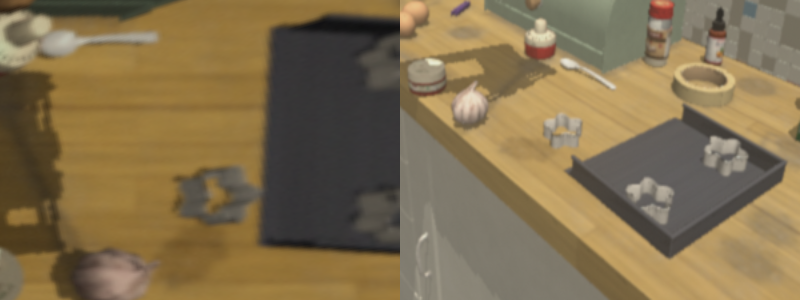

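The far star is now at about (454,-80), clear of the garlic, and the path held straight. Next, a diagonal push into the middle lane, stopping before it comes level with the others.

```bash
python3 - <<'E'
from h import *
d=robot.get_image("scene"); c=ray2plane(d,262,227.5,10); print(c)
c=(c+np.array([456,-79]))/2
seg(c,O+ex*-5+ey*4)
p=robot.current_tcp_pos(); robot.move_linear([p[0],p[1]+100,230],speed=250)
a=robot.get_image("scene"); s=topdown(robot.get_image("side"),20,350,650,-400,0)
cv2.imwrite("pics/n6.png",np.hstack([s,cv2.resize(a["img"][130:330,140:440],(400,300))]))
q=ray2plane(a,384,234,12)-O
print(robot.current_t())
E
```

```text
[ 431.89092425 -109.4446045 ]
seg False [ 496.75079225 -191.7196663 ] 31.875
32.75
```

View pics/n6.png

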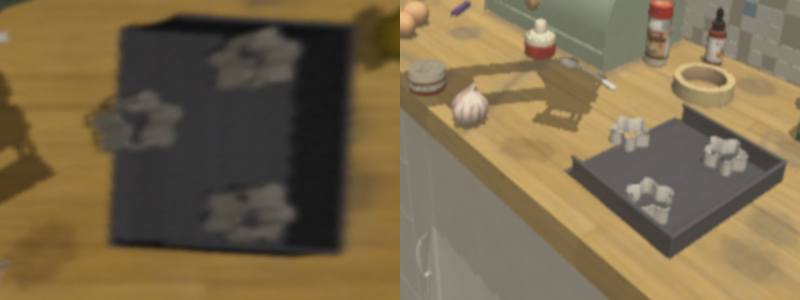

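The star is on the ramp at about (528,-148). My crop scaling in v was wrong, which put that push off-centre. I'll correct it and push straight in.

```bash
python3 - <<'E'
from h import *
d=robot.get_image("scene"); c=ray2plane(d,312.5,218.7,12); print(c)
c=(c+np.array([528,-148]))/2; q=c-O; print(c,q@ex,q@ey)
seg(c,O+ex*5+ey*3,Z=8)
p=robot.current_tcp_pos(); robot.move_linear([p[0],p[1]+100,230],speed=250)
a=robot.get_image("scene"); s=topdown(robot.get_image("side"),20,350,650,-400,0)
cv2.imwrite("pics/n7.png",np.hstack([s,cv2.resize(a["img"][130:330,140:440],(400,300))]))
print(robot.current_t())
E
```

```text
[ 529.21126644 -150.14116449]
[ 528.60563322 -149.07058224] -91.4660800142215 7.397445142167089
seg False [ 523.68772326 -195.81389228] 36.6583
37.5333
```

View pics/n7.png

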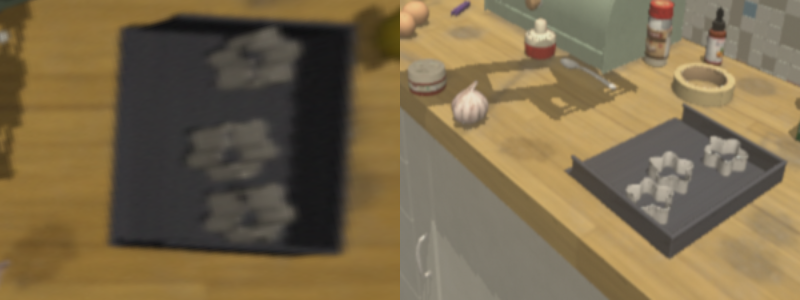

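All three lie in the tray side by side. I'll check the far star's tray coordinates, then hand in.

```bash
python3 - <<'E'
from h import *
d=robot.get_image("scene")
for u,v in((342.5,244.7),(328,263),(384,234)):
    q=ray2plane(d,u,v,12)-O; print(q@ex,q@ey)
q=ray2plane(d,342.5,244.7,12)-O
if -45<q@ex<60: print(robot.hand_in())
E
```

```text
4.26842260072144 -11.596144347296976
25.659013179473 -71.80787523737563
26.340279055212605 78.55275195457935
the job is handed in; nothing more can be done
None
```

The job is handed in at about 38 s: my camera measurements put all three star cutters inside the tray, apparently flat, and no push visibly moved the timer, pot, garlic or spoon; no verdict was returned.

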